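# Screw the hose elbow into the humidifier port

## Task

Fit the loose grey hose elbow into the twist port on top of the humidifier: set its foot in the port, feel for where the thread starts and lets it drop in, then screw it clockwise (seen from above) until the seal pushes back, and stop with its nozzle pointing straight along the fin. Never force it or crush the seal, let go of it there, and leave the other things on the cart where they are.

Things in the scene. Friction and masses are not known exactly. Their poses are not given: they have to be found in the camera images.
- elbow_grip (a point): Middle of the head of the loose grey elbow, on its stem axis, 56 mm above its foot. z up along the stem, x along the nozzle. Head: block 28 mm (x) by 26 mm (y), 34 to 70 mm above the foot, to be gripped across y. Below it a 40 mm round collar (30 to 34 mm). It starts upright in a fixed white ring stand (32 mm high, 60 mm wide), collar on the stand's top, nozzle 20 degrees right to 90 left of +x.
- elbow_foot (a point): Centre of the underside of the elbow's stem; axes as elbow_grip. Stem: 20 mm diameter, nose chamfered, 30 mm long up to the collar. Two lugs on its +x and -x sides, 5 mm wide, reaching 15 mm from the axis, about 5 to 11 mm above the foot.
- nozzle_tip (a point): Centre of the open end of the elbow's nozzle, 50 mm from the stem axis; nozzle 20 mm thick, 56 mm above the foot; axes as elbow_grip.
- elbow: The whole elbow, plastic, about 60 g; origin at its foot, axes as elbow_grip.
- humidifier: White box fixed to the cart, 200 (x) by 170 (y) by 60 mm high, origin under its middle, z up. On the middle of its top stands the port's round grey boss, 43 mm wide, top (mouth) 95 mm above the cart. A thin upright grey fin (5 mm thick, top level with the mouth) runs from 32 to 77 mm from the port axis along +x.
- port_mouth (a point): Centre of the port's mouth; x along the fin, z up. Bore 24 mm wide. A steel lip level with the mouth has two opposite 8 mm slots for the lugs, at an angle not given: the right start has the nozzle 0.66 to 1.54 rad counter-clockwise (from above) of the fin, with 0.1 rad play either way. Off the slots the lugs rest on the lip, foot 5 mm below the mouth. It also drops in half a turn away: the wrong start.
- fin_end (a point): Outer end of the fin, at its top; axes of the humidifier.
- seal (a joint): Compression (m) of the rubber seal in the port: 0 free, 1.2 N per mm, 9 mm travel. Dropped in, the foot stands on it 16 mm below the mouth. Turned clockwise it runs free about 0.4 rad, then ramps draw it down 4 mm per rad against the seal, pressed 1 to 4.5 mm when the nozzle is along the fin. The ramps hold it when let go; a back stop bars turning counter-clockwise from the drop.
- organizer: Grey four-row pill organizer, 110 by 170 by 25 mm, loose bystander; origin under its middle.
- mug: White ceramic mug, 82 mm wide, 95 mm high, loose bystander; origin under its middle.
- bottle_a: Closed blue pill bottle, 42 mm wide, 78 mm high, loose bystander; origin under its middle.
- bottle_b: A second one like it.
- splitter: Chrome pill splitter, 50 by 85 by 21 mm, loose bystander; origin under its middle.
- jar: Small glass jar with aluminium lid, 60 mm wide, 70 mm high, loose bystander; origin under its middle.
There are look-alikes about, which are no part of the job. Of the things like the elbow, leave any that is pink; of the rest the larger one is meant.

How it is judged:
By the outcome, as a careful person would: the job done as asked, in the order asked, and still so for the second after the job is handed in, with the robot touching nothing.
It also fails if it takes over 64 s, if anything falls off the work surface, if the arm or the gripper's body presses on something with over 40 N, if the wrist force passes 120 N, or if a joint passes its speed limit or range.

## Robot

A 6-joint arm with a two-finger parallel gripper is mounted at the origin on the work surface. World frame = base frame: x ahead of the robot, y to its left, z up, the work surface at z = 0. Lengths are in m, angles in degrees, forces in N, time in s.
With the tool pointing down it reaches from about 0.4 to 0.825 m from the base axis. Payload 7 kg.
Tool frame: the origin (TCP) lies between the finger pads; the fingertips stand 22 mm ahead of it and the grasp point (between the pads) lies 3 mm ahead of it; z points along the fingers, y is the direction in which the jaws open and shut (so a half turn about z gives the same grasp; the last joint's range is limited). The gripper opens to 88 mm and grips with 3 to 60 N. Pads are 19 mm wide; open, the fingers measure 130 mm over their backs; the gripper's body (78 mm by 193 mm) begins 47 mm behind the grasp point.
Start: joints at [-58.78, 20.546, 0.682, 0, -70.136, -16.507], TCP at [0.171, -0.653, 0.226] pointing down, gripper open.
Joint ranges: [-176.03, 176.03], [-82.01, 121.73], [-58.28, 71.71], [-173.87, 95.51], [-174.79, -0.11], [-173.66, 173.66]. Speed limits (degrees/s): [136.94, 136.94, 172.46, 180, 180, 180].

## Interface

Orientations are given as [roll, pitch, yaw] about the fixed x, y, z axes, in that order (R = Rz(yaw) Ry(pitch) Rx(roll)).
In Python, from plant import telemetry, cams, r gives the robot as it stands.
- The arm moves only by the tool carry_out, never from a script. Its argument "commands" is one flat list of numbers, 5 for each row, row after row: the shift along the world's x, y, z as a fraction of full scale, then the turn about the world's z as a fraction of full scale, then the gripper's target within -1 to 1 (shut at 1, half-way at 0, fully open at -1). In form: [x, y, z, turn, claw, x, y, z, turn, claw, ...]. A call has 1 to 8 rows; each row shifts and turns the commanded pose from where the row before left it; what a row does not reach is not made up. Full scale, the value 1, is 0.04 m for a shift and 4 degrees for a turn. A row lasts 1/10 s, in which the tool goes at most 50 mm and 8.59 degrees, less where a joint would pass 70% of its speed; a pose out of reach is approached as far as the arm can. A call with a number of a shift or a turn outside -1 to 1 is refused whole. A call with a gripper value outside its range is refused whole. The fingers move at their own pace and stop on an object; "grip_force" is the grip in N (left out, the last holds). Time passes only in rows, so rows that do not move let the fingers close. It gives the time, the measured TCP pose, the force and the opening at its end, in the units of the state.
- telemetry.get_state(): the state, without advancing time (a new reading comes with each control period).
- cams.capture(name): name is "scene" or "side" or "wrist"; returns a dict with "frame" (480x640x3 uint8, red, green, blue), "camera_matrix" (3x3 intrinsics, pixels), "camera_from_world" (4x4, takes a point from world to camera coordinates); the wrist camera has in their place "mount" (4x4, takes a point from camera to tool coordinates, whose origin is the TCP and whose axes are the flange's). Camera axes: x right, y down, z forward; pixel columns grow to the right and rows downward; lengths in m; the calibration is good to about 2 mm. The wrist camera is an equidistant fisheye: a pixel r from the principal point sees the ray r / f radians off the axis. A picture is of the moment at which its call begins: read the wrist's pose just before it. There is no depth.
- r.close_job(): hands the job in, once; it reports no verdict.
The state is a dict: "time_s": time; "joints": joint angles; "qd": joint speeds; "joint_torque": joint torques, N m; "tcp_pos": TCP position; "eef_rot": TCP orientation; "contact_force": force on the tool from outside, world axes, zero at the start; "moment": the same for the moment, N m; "gripper_width": finger opening in m.
Only numpy, scipy, OpenCV 4.12 (cv2) and the standard library are available. Lean on these libraries where they do the work, as an engineer would, in place of code of your own. Each camera call takes 0.05 s, during which the arm holds its last target. There are 200 camera calls.

## Working session

There is one attempt and no reset: what is moved stays moved. The work goes in short steps, Python scripts to look and compute and a tool call to move; the robot and the scene stay as the last step left them, time stands still between calls to the robot, and variables do not carry over. Pictures are saved under pics/ and viewed, about 8 in all and at most 12, crops included, and the job is handed in when it is done.

Besides the shell and the picture viewer there is one more tool, called by a JSON object that holds its "fn" and its "kwargs". carry_out: Moves the arm, as the interface text tells. Shift numbers are shares of 0.04 m and turn numbers shares of 4 degrees, none past 1 either way. Its arguments: {"type":"object","properties":{"commands":{"type":"array"},"grip_force":{"type":"number"}},"required":["commands"]}

```bash
mkdir -p pics; ls; cat > h.py <<'E'
import numpy as np, cv2
from plant import telemetry, cams, r
def snap(n,f):
    c=cams.capture(n); cv2.imwrite(f'pics/{f}.png',c['frame'][:,:,::-1]); np.savez(f'pics/{f}.npz',**{k:v for k,v in c.items() if k!='frame'}); return c
def ray(c,u,v):
    K=c['camera_matrix'];T=c['camera_from_world'];R=T[:3,:3];o=-R.T@T[:3,3]
    return o,R.T@np.linalg.inv(K)@[u,v,1]
def onz(c,u,v,z):
    o,d=ray(c,u,v);return o+d*(z-o[2])/d[2]
def proj(c,p):
    T=c['camera_from_world'];q=c['camera_matrix']@(T[:3,:3]@np.array(p)+T[:3,3]);return q[:2]/q[2]
E
python3 - <<'E'
from h import *
print(telemetry.get_state())
a=snap('scene','scene1');b=snap('side','side1')
cv2.imwrite('pics/both.png',np.vstack([a['frame'],b['frame']])[:,:,::-1])
for c in(a,b):print(c['camera_matrix'],c['camera_from_world'])
E
```

```text
pics
{'time_s': 0.0, 'joints': array([-5.87800269e+01,  2.05900912e+01,  6.34578466e-01, -2.08321892e-02,
       -7.01360026e+01, -1.65093562e+01]), 'qd': array([ 0.0213934 ,  0.08876727,  0.03122911, -0.01647549, -0.1295184 ,
       -0.05352363]), 'joint_torque': array([ 3.51971694e-04, -5.82717919e+01,  2.93067473e+01,  6.99775279e+00,
        6.99288736e-03, -1.31287738e-04]), 'tcp_pos': array([ 0.17129074, -0.65240041,  0.22504173]), 'eef_rot': array([ 1.79906692e+02, -7.23230941e-03, -1.65296471e+02]), 'contact_force': array([ 0.38141783, -0.24208461, -0.30068322]), 'moment': array([0.011999  , 0.00950132, 0.00717889]), 'gripper_width': 0.08767686186350937}
[[526.32170041   0.         321.46483188]
 [  0.         526.32170041 234.07870866]
 [  0.           0.           1.        ]] [[ 0.88782216  0.46016736 -0.00421977 -0.49111024]
 [ 0.38941615 -0.75614142 -0.5259327  -0.17402066]
 [-0.24520781  0.46529147 -0.85051572  1.24476629]
 [ 0.          0.          0.          1.        ]]
[[613.07637167   0.         313.46380187]
 [  0.         613.07637167 250.30524598]
 [  0.           0.           1.        ]] [[-0.99099642 -0.13362037  0.00846737  0.5678426 ]
 [-0.10721556  0.75410561 -0.64794255  0.10406965]
 [ 0.08019304 -0.64301658 -0.76164214  1.48371145]
 [ 0.          0.          0.          1.        ]]
```

View pics/scene1.png

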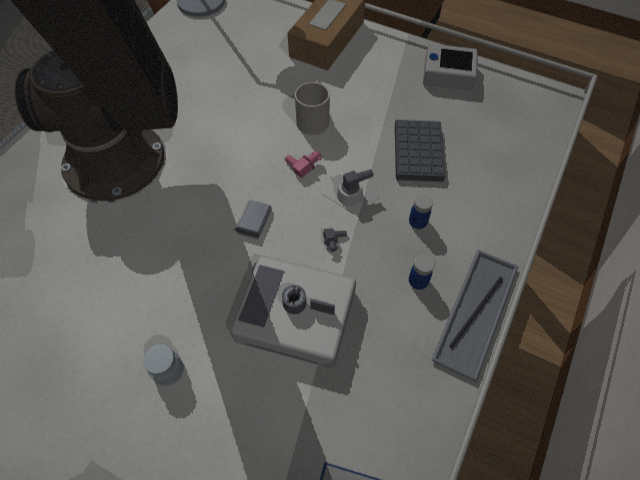

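View pics/side1.png

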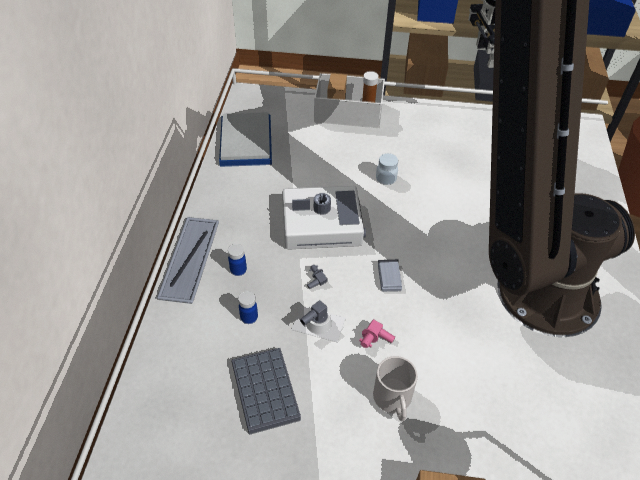

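Three elbow-like things are in the scene view: pink at (303,163), a grey one upright in the white ring stand at (352,184), and a small grey one lying at (333,238). The one at (352,184) fits: it isn't pink, it's the larger grey one, and it's in the ring stand. The port boss is at (294,297) and the fin end at about (334,308). I'll confirm in one enlarged crop.

```bash
python3 - <<'E'
import cv2,numpy as np
a=cv2.imread('pics/scene1.png');b=cv2.imread('pics/side1.png')
f=lambda i,x,y,w,h,s:cv2.resize(i[y:y+h,x:x+w],None,fx=s,fy=s,interpolation=cv2.INTER_CUBIC)
t=np.hstack([f(a,310,150,80,60,5),f(b,280,280,80,60,5)])
u=np.hstack([f(a,270,270,80,60,5),f(b,280,180,80,60,5)])
cv2.imwrite('pics/crop1.png',np.vstack([t,u]))
E
```

```text
(no output)
```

View pics/crop1.png

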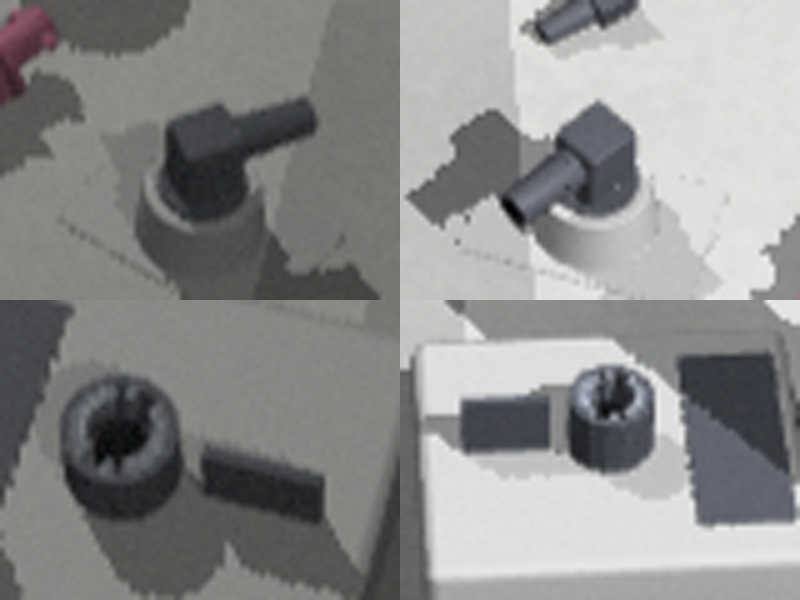

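The crop confirms the large grey elbow in the ring stand, nozzle tip around scene (371.6,173.4). The port has visible notches in its lip, and the fin runs to its right in the scene view.

```bash
cat > t.py <<'E'
from h import *
from scipy.optimize import least_squares
A=dict(np.load('pics/scene1.npz'));B=dict(np.load('pics/side1.npz'))
def tri(ua,ub):
    s=least_squares(lambda p:np.r_[proj(A,p)-ua,proj(B,p)-ub],[.5,-.2,.05]);return s.x,np.abs(s.fun).max()
P=dict(head_top=((351,176.4),(320,307),.072),noz=((371.6,173.4),(303,321.6),.058),mouth=((294.4,295.6),(322.4,199),.095),finend=((334.6,305.4),(292.4,200.4),.095),finin=((310.6,299.4),(310,199.2),.095))
for k,(a,b,z) in P.items(): print(k,*[np.round(x,4) for x in (*tri(a,b),onz(A,*a,z),onz(B,*b,z))])
E
python3 t.py
```

```text
head_top [0.5382 0.1647 0.0674] 0.6709 [0.5409 0.1616 0.072 ] [0.5364 0.1674 0.072 ]
noz [0.5712 0.2009 0.056 ] 0.6415 [0.5731 0.1997 0.058 ] [0.5696 0.2018 0.058 ]
mouth [ 0.5733 -0.1475  0.0939] 0.9641 [ 0.5749 -0.1477  0.095 ] [ 0.5709 -0.1474  0.095 ]
finend [ 0.6472 -0.1315  0.0945] 0.7863 [ 0.6483 -0.1315  0.095 ] [ 0.6452 -0.1317  0.095 ]
finin [ 0.6036 -0.1412  0.0953] 0.7579 [ 0.6045 -0.1408  0.095 ] [ 0.6018 -0.1423  0.095 ]
```

{"fn": "carry_out", "kwargs": {"commands": [0.7,0.9,0.2,0.6,-1,0.7,0.9,0.2,0.6,-1,0.7,0.9,0.2,0.6,-1,0.7,0.9,0.2,0.6,-1,0.7,0.9,0.2,0.6,-1,0.7,0.9,0.2,0.6,-1,0.7,0.9,0.2,0.6,-1,0.7,0.9,0.2,0.6,-1]}}

```text
time_s: 0.9
tcp_pos: [0.3961, -0.3631, 0.2902]
eef_rot: [180.0, 0.0, -146.0]
contact_force: [2.0, -0.3, 0.3]
gripper_width: 0.0877
```

{"fn": "carry_out", "kwargs": {"commands": [0.7,0.9,0,0.6,-1,0.7,0.9,0,0.6,-1,0.7,0.9,0,0.6,-1,0.7,0.9,0,0.6,-1,0.7,0.9,0,0.6,-1,0.7,0.9,0,0.6,-1,0,0,0,0,-1,0,0,0,0,-1]}}

```text
time_s: 1.7
tcp_pos: [0.5636, -0.1478, 0.2891]
eef_rot: [179.9, -0.1, -131.6]
contact_force: [-0.7, -0.3, -0.3]
gripper_width: 0.0873
```

```bash
cat >> h.py <<'E'
from scipy.spatial.transform import Rotation as Rot
def wsnap(f):
    s=telemetry.get_state();c=cams.capture('wrist');cv2.imwrite(f'pics/{f}.png',c['frame'][:,:,::-1])
    np.savez(f'pics/{f}.npz',K=c['camera_matrix'],M=c['mount'],p=s['tcp_pos'],e=s['eef_rot']);return s,c
def wT(d):
    T=np.eye(4);T[:3,:3]=Rot.from_euler('xyz',d['e'],degrees=True).as_matrix();T[:3,3]=d['p'];return T@d['M']
def wproj(d,P):
    P=np.atleast_2d(P);q=(np.c_[P,np.ones(len(P))]@np.linalg.inv(wT(d)).T)[:,:3]
    n=np.hypot(q[:,0],q[:,1]);r=d['K'][0,0]*np.arctan2(n,q[:,2]);return d['K'][:2,2]+(r/n)[:,None]*q[:,:2]
def wonz(d,u,v,z):
    x=(np.array([u,v])-d['K'][:2,2])/d['K'][0,0];t=np.hypot(*x);T=wT(d)
    w=T[:3,:3]@np.r_[x/t*np.sin(t),np.cos(t)];return T[:3,3]+w*(z-T[2,3])/w[2]
E
python3 - <<'E'
from h import *
s,c=wsnap('w1');print(s['tcp_pos'],s['eef_rot'],s['time_s'],s['joints'],c['mount'],c['camera_matrix'])
E
```

```text
[ 0.56361374 -0.14780481  0.28913251] [ 1.79928833e+02 -6.04410148e-02 -1.31583002e+02] 1.7 [ 4.51752088e+00  9.95547976e+00 -5.49902925e+00 -9.71790811e-03
 -7.46383896e+01 -4.60979786e+01] [[-6.19336876e-04 -9.64698247e-01 -2.63356998e-01  7.08041891e-02]
 [ 9.99999605e-01 -4.29390460e-04 -7.78807506e-04 -6.95352420e-04]
 [ 6.38231254e-04 -2.63357376e-01  9.64698132e-01 -1.58153439e-01]
 [ 0.00000000e+00  0.00000000e+00  0.00000000e+00  1.00000000e+00]] [[371.64829954   0.         317.01320287]
 [  0.         371.64829954 236.15312549]
 [  0.           0.           1.        ]]
```

View pics/w1.png

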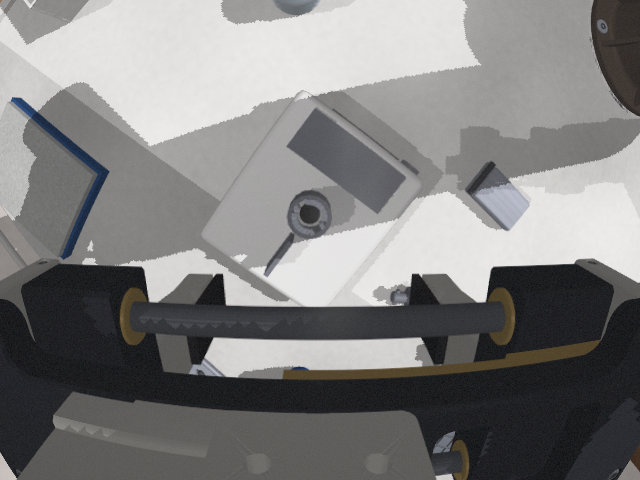

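The wrist view shows the port at (310,214), with the fin pointing down-left to (267,272). I'll move closer to read the slots.

{"fn": "carry_out", "kwargs": {"commands": [0.45,0.45,-1,0,-1,0.45,0.45,-1,0,-1,0.45,0.45,-1,0,-1,0,0,0,0,-1,0,0,0,0,-1]}}

```text
time_s: 2.25
tcp_pos: [0.6166, -0.0959, 0.1691]
eef_rot: [179.9, -0.1, -131.7]
contact_force: [0.1, -0.5, 0.8]
gripper_width: 0.0875
```

```bash
python3 - <<'E'
from h import *
s,c=wsnap('w2');print(s['tcp_pos'],s['eef_rot'],s['time_s'])
d=dict(np.load('pics/w2.npz'))
def rect(d,img,cx,cy,z,h=.05,n=600):
    g=np.linspace(-h,h,n);X,Y=np.meshgrid(cx+g,cy-g)   # x right, y up
    uv=wproj(d,np.c_[X.ravel(),Y.ravel(),np.full(X.size,z)]).astype(np.float32).reshape(n,n,2)
    return cv2.remap(img,uv[...,0],uv[...,1],cv2.INTER_CUBIC)
o=rect(d,c['frame'],.592,-.143,.095,.055,600)
cv2.imwrite('pics/r2.png',cv2.convertScaleAbs(o[:,:,::-1],alpha=1.6))
E
```

```text
[ 0.61663246 -0.09587198  0.16914061] [ 1.79926209e+02 -1.23928761e-01 -1.31726618e+02] 2.25
```

View pics/r2.png

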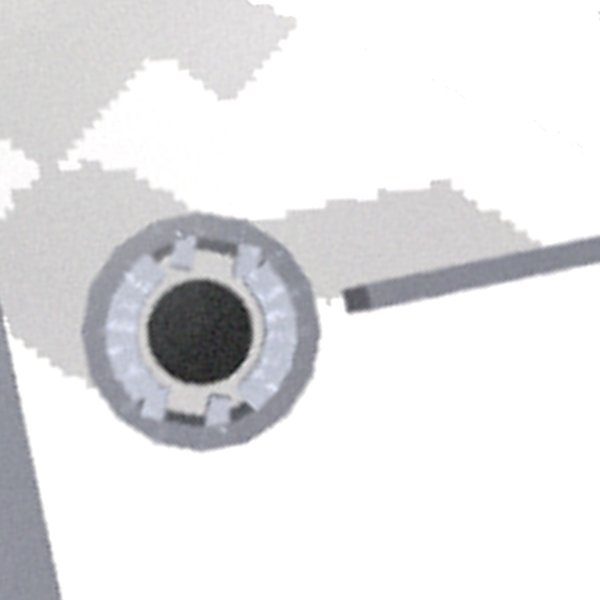

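The rectified wrist view (0.1836 mm/px) shows:
- **Port:** centre at (201,331), which is world (0.574,-0.1488).
- **Fin:** along about 11.5°.
- **Slots:** lip gaps at (214,248) and (187,413), so an axis of about 80.5°. That is 69° counter-clockwise of the fin, inside the allowed range.

Next I'll look closely at the elbow.

{"fn": "carry_out", "kwargs": {"commands": [-0.1,1,0,0,-1,-0.1,1,0,0,-1,-0.1,1,0,0,-1,-0.1,1,0,0,-1,-0.1,1,0,0,-1,-0.1,1,0,0,-1,-0.1,1,0,0,-1,-0.1,0.8,0,0,-1]}}

```text
time_s: 3.1
tcp_pos: [0.586, 0.2184, 0.1729]
eef_rot: [-179.9, 0.2, -131.7]
contact_force: [0.6, 0.6, -0.2]
gripper_width: 0.0878
```

{"fn": "carry_out", "kwargs": {"commands": [0,0,0,0,-1,0,0,0,0,-1]}}

```text
time_s: 3.3
tcp_pos: [0.5859, 0.2172, 0.172]
eef_rot: [-180.0, 0.2, -131.7]
contact_force: [0.2, 0.1, 0.1]
gripper_width: 0.0878
```

```bash
cat >> h.py <<'E'
def rect(d,img,cx,cy,z,h=.05,n=600):
    g=np.linspace(-h,h,n);X,Y=np.meshgrid(cx+g,cy-g)   # x right, y up
    uv=wproj(d,np.c_[X.ravel(),Y.ravel(),np.full(X.size,z)]).astype(np.float32).reshape(n,n,2)
    return cv2.remap(img,uv[...,0],uv[...,1],cv2.INTER_CUBIC)
E
python3 - <<'E'
from h import *
s,c=wsnap('w3');print(s['tcp_pos'],s['eef_rot'],s['time_s'])
d=dict(np.load('pics/w3.npz'))
o=rect(d,c['frame'],.5485,.1745,.072,.05,600)
cv2.imwrite('pics/r3.png',cv2.convertScaleAbs(o[:,:,::-1],alpha=1.8))
E
```

```text
[0.58587122 0.21720106 0.17202426] [-1.79952238e+02  1.64112650e-01 -1.31655611e+02] 3.3
```

View pics/r3.png

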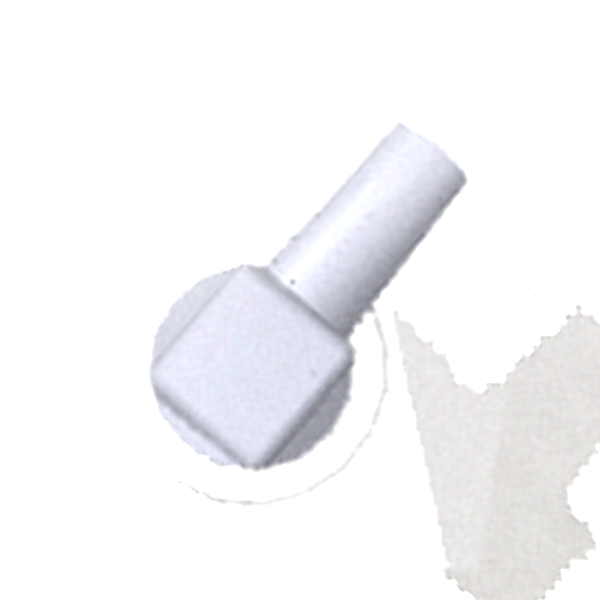

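The elbow head top is centred at (252,366), world (0.5405,0.1635), and the nozzle points at about 49.5°. I'll move above it and go down.

{"fn": "carry_out", "kwargs": {"commands": [-0.57,-0.67,0,0.15,-1,-0.57,-0.67,0,0.15,-1,0,0,-0.7,0,-1,0,0,-0.7,0,-1,0,0,-0.7,0,-1,0,0,-0.65,0,-1,0,0,0,0,-1,0,0,0,0,-1], "grip_force": 20}}

```text
time_s: 4.15
tcp_pos: [0.5404, 0.1626, 0.0609]
eef_rot: [-180.0, 0.0, -130.6]
contact_force: [0.6, 0.3, 0.8]
gripper_width: 0.0876
```

{"fn": "carry_out", "kwargs": {"commands": [0,0,0,0,0.3,0,0,0,0,1,0,0,0,0,1,0,0,0,0,1,0,0,0,0,1,0,0,0,0,1,0,0,0,0,1,0,0,0,0,1]}}

```text
time_s: 4.95
tcp_pos: [0.5398, 0.1636, 0.0599]
eef_rot: [180.0, -0.0, -130.5]
contact_force: [0.5, 0.7, -1.2]
gripper_width: 0.0289
```

{"fn": "carry_out", "kwargs": {"commands": [0,0,0,0,1,0,0,0,0,1,0,0,0,0,1,0,0,0,0,1]}}

```text
time_s: 5.35
tcp_pos: [0.5398, 0.1635, 0.0599]
eef_rot: [180.0, -0.0, -130.5]
contact_force: [0.1, -0.5, 1.1]
gripper_width: 0.0258
```

{"fn": "carry_out", "kwargs": {"commands": [0,0,0.3,0,1,0,0,0.6,0,1,0,0,0.9,0,1,0,0,0.9,0,1,0,0,0.9,0,1,0,0,0,0,1,0,0,0,0,1]}}

```text
time_s: 6.05
tcp_pos: [0.5401, 0.1638, 0.2056]
eef_rot: [-180.0, 0.2, -130.5]
contact_force: [-1.0, -0.2, -2.1]
gripper_width: 0.0257
```

```bash
python3 - <<'E'
from h import *
s=telemetry.get_state();print(s['tcp_pos'],s['gripper_width'],s['contact_force'])
a=snap('scene','scene2');b=snap('side','side2')
f=lambda i,c,s,w:cv2.resize(i[int(c[1]-w*.75):int(c[1]+w*.75),int(c[0]-w):int(c[0]+w)],(400,300),interpolation=cv2.INTER_CUBIC)
p=s['tcp_pos']-[0,0,.02]
i=np.hstack([f(a['frame'],proj(a,p),5,50),f(b['frame'],proj(b,p),5,50)])
w,c=wsnap('w4')
j=c['frame'];j=cv2.resize(j[:300],(800,375))
cv2.imwrite('pics/lift.png',np.vstack([i,j[:280]])[:,:,::-1])
print(proj(a,p),proj(b,p))
E
```

```text
[0.54006245 0.16378819 0.20564261] 0.02569748954731569 [-1.02268344 -0.1551646  -2.07763559]
[353.61425378 139.50621779] [319.3676002 273.9577691]
```

View pics/lift.png

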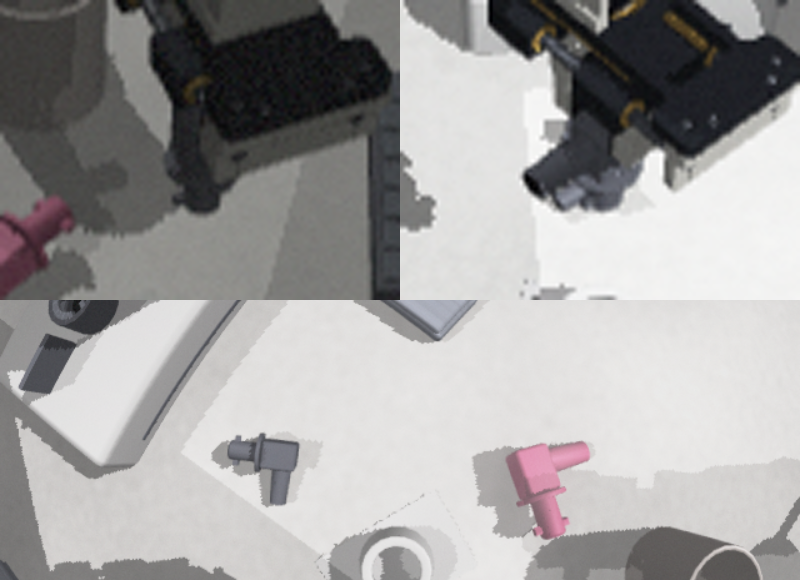

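The elbow is held upright and the stand is empty. The small grey and pink decoys lie untouched. I'll carry it to the port, turning it to about 80.5°.

{"fn": "carry_out", "kwargs": {"commands": [0.1,-0.98,0,0.97,1,0.1,-0.98,0,0.97,1,0.1,-0.98,0,0.97,1,0.1,-0.98,0,0.97,1,0.1,-0.98,0,0.97,1,0.1,-0.98,0,0.97,1,0.1,-0.98,0,0.97,1,0.14,-0.95,0,0.97,1]}}

```text
time_s: 7.0
tcp_pos: [0.5727, -0.1505, 0.2028]
eef_rot: [179.9, -0.0, -99.3]
contact_force: [0.6, -0.1, -1.4]
gripper_width: 0.0257
```

{"fn": "carry_out", "kwargs": {"commands": [0,0,0,0,1,0,0,0,0,1,0,0,0,0,1]}}

```text
time_s: 7.3
tcp_pos: [0.573, -0.1484, 0.2032]
eef_rot: [179.9, -0.0, -99.5]
contact_force: [-0.0, 0.0, -1.1]
gripper_width: 0.0256
```

{"fn": "carry_out", "kwargs": {"commands": [0.02,0,-0.6,0,1,0,0,-0.55,0,1,0,0,0,0,1,0,0,-0.08,0,1,0,0,-0.05,0,1,0,0,0,0,1,0,0,0,0,1]}}

```text
time_s: 8.0
tcp_pos: [0.5746, -0.1488, 0.1536]
eef_rot: [-179.9, 0.0, -99.4]
contact_force: [-0.1, -0.4, -1.3]
gripper_width: 0.0257
```

{"fn": "carry_out", "kwargs": {"commands": [-0.01,0,-0.025,0,1,0,0,-0.025,0,1,0,0,-0.025,0,1,0,0,0,0,1,0,0,0,0,1]}}

```text
time_s: 8.5
tcp_pos: [0.5738, -0.1489, 0.1497]
eef_rot: [180.0, -0.0, -99.5]
contact_force: [1.3, -0.6, -0.5]
gripper_width: 0.0258
```

{"fn": "carry_out", "kwargs": {"commands": [0,0,-0.025,0,1,0,0,-0.025,0,1,0,0,0,0,1,0,0,0,0,1]}}

```text
time_s: 8.9
tcp_pos: [0.5738, -0.1489, 0.1477]
eef_rot: [180.0, -0.0, -99.4]
contact_force: [-0.1, 0.6, -0.8]
gripper_width: 0.0258
```

```bash
python3 - <<'E'
from h import *
s=telemetry.get_state();print(s['tcp_pos'],s['eef_rot'],s['contact_force'],s['moment'])
a=snap('scene','scene3');b=snap('side','side3')
p=np.array([.5737,-.1487,.105])
f=lambda c,w:cv2.resize(c['frame'][int(proj(c,p)[1]-w*.75):int(proj(c,p)[1]+w*.75),int(proj(c,p)[0]-w):int(proj(c,p)[0]+w)],(400,300),interpolation=cv2.INTER_CUBIC)
cv2.imwrite('pics/ins.png',cv2.convertScaleAbs(np.hstack([f(a,40),f(b,40)])[:,:,::-1],alpha=1.4))
E
```

```text
[ 0.57379644 -0.14885858  0.14768849] [ 1.79991906e+02 -1.90323656e-03 -9.94489760e+01] [-0.09027565  0.64844625 -0.79656191] [ 0.00503005  0.06737637 -0.00294618]
```

View pics/ins.png

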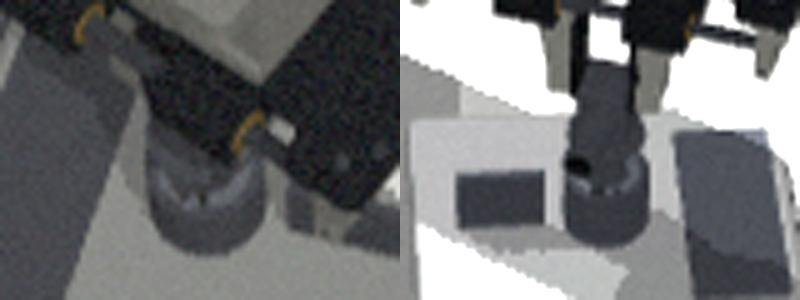

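The foot is in the port mouth with no contact force, and the nozzle points toward +y. I'll continue down gently.

{"fn": "carry_out", "kwargs": {"commands": [0,0,-0.025,0,1,0,0,-0.025,0,1,0,0,0,0,1,0,0,0,0,1]}}

```text
time_s: 9.4
tcp_pos: [0.5738, -0.1488, 0.1457]
eef_rot: [180.0, -0.0, -99.4]
contact_force: [-0.5, -0.1, -1.5]
gripper_width: 0.026
```

{"fn": "carry_out", "kwargs": {"commands": [0,0,-0.025,0,1,0,0,0,0,1,0,0,0,0,1]}}

```text
time_s: 9.7
tcp_pos: [0.5738, -0.1488, 0.1447]
eef_rot: [180.0, 0.0, -99.4]
contact_force: [-0.9, 1.1, -0.3]
gripper_width: 0.0257
```

{"fn": "carry_out", "kwargs": {"commands": [0,0,-0.025,0,1,0,0,-0.025,0,1,0,0,0,0,1,0,0,0,0,1]}}

```text
time_s: 10.1
tcp_pos: [0.5738, -0.1488, 0.1427]
eef_rot: [180.0, -0.0, -99.4]
contact_force: [0.2, -0.0, -1.1]
gripper_width: 0.0255
```

{"fn": "carry_out", "kwargs": {"commands": [0,0,-0.025,0,1,0,0,-0.025,0,1,0,0,0,0,1,0,0,0,0,1]}}

```text
time_s: 10.5
tcp_pos: [0.5738, -0.1489, 0.1407]
eef_rot: [180.0, -0.0, -99.4]
contact_force: [-0.0, 0.1, -0.6]
gripper_width: 0.0262
```

{"fn": "carry_out", "kwargs": {"commands": [0,0,-0.025,0,1,0,0,-0.025,0,1,0,0,0,0,1,0,0,0,0,1]}}

```text
time_s: 10.9
tcp_pos: [0.5738, -0.1489, 0.1388]
eef_rot: [180.0, -0.0, -99.4]
contact_force: [-0.3, 0.3, -0.4]
gripper_width: 0.0256
```

{"fn": "carry_out", "kwargs": {"commands": [0,0,-0.025,0,1,0,0,-0.025,0,1,0,0,0,0,1,0,0,0,0,1]}}

```text
time_s: 11.3
tcp_pos: [0.5738, -0.1488, 0.1368]
eef_rot: [-180.0, 0.0, -99.4]
contact_force: [-0.1, -0.2, -1.2]
gripper_width: 0.0259
```

{"fn": "carry_out", "kwargs": {"commands": [0,0,-0.012,0,1,0,0,0,0,1,0,0,0,0,1]}}

```text
time_s: 11.6
tcp_pos: [0.5739, -0.1489, 0.1364]
eef_rot: [-180.0, 0.0, -99.4]
contact_force: [-0.1, 0.1, 0.2]
gripper_width: 0.0256
```

{"fn": "carry_out", "kwargs": {"commands": [0,0,-0.012,0,1,0,0,0,0,1,0,0,0,0,1]}}

```text
time_s: 11.9
tcp_pos: [0.5739, -0.1488, 0.1359]
eef_rot: [-180.0, 0.0, -99.4]
contact_force: [-1.0, -0.0, 0.8]
gripper_width: 0.0254
```

The seal touches at about TCP z 0.1364, so it dropped in at the first try. I'll turn clockwise through the free run.

{"fn": "carry_out", "kwargs": {"commands": [0,0,0,-0.5,1,0,0,0,-0.5,1,0,0,0,-0.5,1,0,0,0,-0.5,1,0,0,0,-0.5,1,0,0,0,0,1,0,0,0,0,1]}}

```text
time_s: 12.6
tcp_pos: [0.5739, -0.1489, 0.1359]
eef_rot: [-180.0, 0.0, -109.4]
contact_force: [0.1, -0.1, 1.4]
gripper_width: 0.026
```

```bash
python3 -c "
from h import *
s=telemetry.get_state();print(s['tcp_pos'],s['eef_rot'],s['contact_force'],s['moment'],s['gripper_width'])"
```

```text
[ 0.57393789 -0.14886518  0.13586068] [-1.79987145e+02  1.74752866e-03 -1.09388308e+02] [ 0.09035483 -0.14746609  1.35814886] [ 0.04513672  0.00794793 -0.01541108] 0.026033100578721442
```

{"fn": "carry_out", "kwargs": {"commands": [0,0,0,-0.75,1,0,0,0,-0.75,1,0,0,0,-0.75,1,0,0,0,-0.75,1,0,0,0,0,1,0,0,0,0,1]}}

```text
time_s: 13.2
tcp_pos: [0.5739, -0.1488, 0.1359]
eef_rot: [-180.0, 0.0, -121.3]
contact_force: [-0.2, 0.4, 1.7]
gripper_width: 0.0257
```

{"fn": "carry_out", "kwargs": {"commands": [0,0,-0.005,-0.75,1,0,0,-0.005,-0.75,1,0,0,-0.005,-0.75,1,0,0,-0.005,-0.75,1,0,0,0,0,1,0,0,0,0,1]}}

```text
time_s: 13.8
tcp_pos: [0.574, -0.1489, 0.1352]
eef_rot: [-180.0, 0.0, -133.3]
contact_force: [-0.0, 0.0, 1.7]
gripper_width: 0.0257
```

```bash
python3 -c "
from h import *
s=telemetry.get_state();print(s['tcp_pos'],s['eef_rot'],s['contact_force'],s['moment'],s['gripper_width'])"
```

```text
[ 0.57396647 -0.14887098  0.13516352] [-1.79982334e+02  1.09853056e-02 -1.33305450e+02] [-0.0296202   0.02575173  1.67001273] [-0.04849057 -0.01298302 -0.01072307] 0.025659464693385127
```

{"fn": "carry_out", "kwargs": {"commands": [0,0,-0.0045,-0.75,1,0,0,-0.0045,-0.75,1,0,0,-0.0045,-0.75,1,0,0,-0.0045,-0.75,1,0,0,-0.0045,-0.75,1,0,0,0,0,1,0,0,0,0,1]}}

```text
time_s: 14.5
tcp_pos: [0.574, -0.1489, 0.1343]
eef_rot: [-180.0, 0.0, -148.3]
contact_force: [0.0, -0.3, 3.1]
gripper_width: 0.0259
```

{"fn": "carry_out", "kwargs": {"commands": [0,0,-0.0045,-0.75,1,0,0,-0.0045,-0.75,1,0,0,-0.0045,-0.75,1,0,0,-0.0045,-0.75,1,0,0,0,0,1,0,0,0,0,1]}}

```text
time_s: 15.1
tcp_pos: [0.574, -0.1489, 0.1336]
eef_rot: [-180.0, 0.0, -160.3]
contact_force: [1.0, -0.5, 3.8]
gripper_width: 0.0258
```

```bash
python3 -c "
from h import *
s=telemetry.get_state();print(s['tcp_pos'],s['eef_rot'],s['contact_force'],s['moment'],s['gripper_width'])
s,c=wsnap('w5');d=dict(np.load('pics/w5.npz'))
i=cv2.convertScaleAbs(c['frame'],alpha=1.3);cv2.imwrite('pics/w5b.png',i[:,:,::-1])"
```

```text
[ 0.57400143 -0.14888631  0.1335841 ] [-1.79987058e+02  2.07435560e-02 -1.60293080e+02] [ 0.9787296  -0.48640376  3.75618936] [-0.11264876 -0.06623653 -0.03119202] 0.025758372609317556
```

View pics/w5b.png

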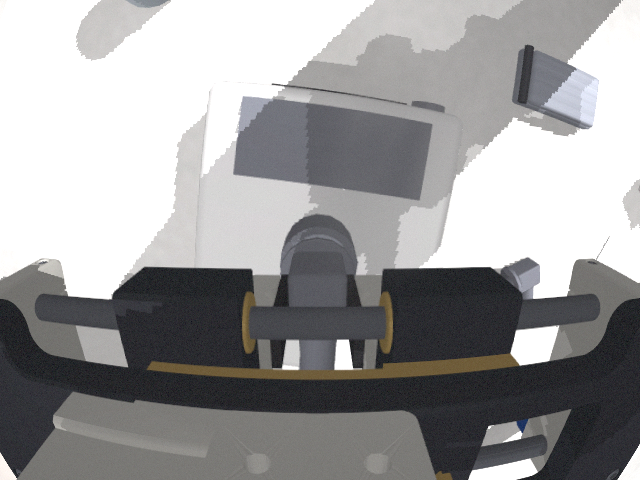

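The elbow is gripped in the port and 8° short of the fin by my estimate; the force is about 3.8 N. Before the last turn I'll refine the fin angle from the earlier image w2.

```bash
python3 - <<'E'
from h import *
for nm in ('w1','w2'):
    d=dict(np.load(f'pics/{nm}.npz'));im=cv2.imread(f'pics/{nm}.png')
    # fin top: rectified at z=.095, rotated-rect of dark pixels 30..80 mm from port
    for lab,z,cx,cy,h in(('fin',.095,.6275,-.138,.032),('panel',.061,.5237,-.16,.065)):
        o=cv2.cvtColor(rect(d,im,cx,cy,z,h,800),cv2.COLOR_BGR2GRAY)
        t,m=cv2.threshold(cv2.GaussianBlur(o,(9,9),0),0,255,cv2.THRESH_BINARY_INV+cv2.THRESH_OTSU)
        n,L,S,C=cv2.connectedComponentsWithStats(m)
        for k in np.argsort(-S[1:,4])[:3]+1:
            y,x=np.nonzero(L==k);q=2*h/799
            (mx,my),wh,an=cv2.minAreaRect(np.c_[x,y].astype(np.float32))
            v=cv2.fitLine(np.c_[x,y].astype(np.float32),cv2.DIST_L2,0,.01,.01).ravel()
            print(nm,lab,S[k,4],'c',round(cx-h+mx*q,4),round(cy+h-my*q,4),'mm',np.round(np.array(wh)*q*1e3,1),'rect',round(-an,2),'line',round(np.degrees(np.arctan(-v[1]/v[0])),2))
        if nm=='w2' : cv2.imwrite(f'pics/{lab}.png',o)
E
```

```text
w1 fin 349722 c 0.6275 -0.138 mm [64. 64.] rect -90.0 line 29.02
w1 fin 18 c 0.6589 -0.17 mm [0.8 0.1] rect 0.0 line -0.0
w1 fin 5 c 0.6595 -0.1638 mm [0.3 0. ] rect 90.0 line 90.0
w1 panel 227746 c 0.5103 -0.1621 mm [120.8  51.4] rect -78.31 line -78.14
w1 panel 56873 c 0.5698 -0.1458 mm [51.3 37.7] rect -90.0 line 80.19
w1 panel 17259 c 0.4735 -0.1639 mm [126.3   7.4] rect -77.71 line -77.13
w2 fin 121001 c 0.6207 -0.1309 mm [21.8 54.1] rect -78.27 line 0.33
w2 fin 32689 c 0.655 -0.1281 mm [44.2  9. ] rect -90.0 line -84.16
w2 fin 294 c 0.5957 -0.1482 mm [4.8 0.5] rect -90.0 line -88.16
w2 panel 211225 c 0.5105 -0.1619 mm [120.4  50.9] rect -78.14 line -74.64
w2 panel 26144 c 0.479 -0.2087 mm [32.5 40.7] rect -90.0 line -33.13
w2 panel 24301 c 0.5689 -0.1488 mm [49.9 39.7] rect -90.0 line -88.82
```

The panel edges and the fin agree on 11.75°, so I'm turning the last 8°.

{"fn": "carry_out", "kwargs": {"commands": [0,0,-0.004,-0.67,1,0,0,-0.004,-0.67,1,0,0,-0.004,-0.66,1,0,0,0,0,1,0,0,0,0,1,0,0,0,0,1]}}

```text
time_s: 15.75
tcp_pos: [0.574, -0.1489, 0.1331]
eef_rot: [-180.0, 0.0, -168.4]
contact_force: [-0.3, 0.4, 4.7]
gripper_width: 0.0257
```

```bash
python3 -c "
from h import *
s=telemetry.get_state();print(s['tcp_pos'],s['eef_rot'],s['contact_force'],s['moment'],s['gripper_width'])"
```

```text
[ 0.57399462 -0.14887664  0.13306444] [-1.79991614e+02  2.09129163e-02 -1.68353774e+02] [-0.30866742  0.44929344  4.68110131] [-0.07309462 -0.03250529  0.00684392] 0.025654817145941235
```

{"fn": "carry_out", "kwargs": {"commands": [0,0,0,0,0.3,0,0,0,0,-0.3,0,0,0,0,-0.6,0,0,0,0,-0.6,0,0,0,0,-0.6,0,0,0,0,-0.6]}}

```text
time_s: 16.35
tcp_pos: [0.5738, -0.1488, 0.1328]
eef_rot: [180.0, -0.0, -168.4]
contact_force: [0.1, -0.3, 0.6]
gripper_width: 0.0649
```

{"fn": "carry_out", "kwargs": {"commands": [0,0,0.3,0,-0.6,0,0,0.7,0,-0.6,0,0,0.9,0,-0.6,0.8,0.1,0.5,0,-0.6,0.9,0.2,0,0,-0.6,0,0,0,0,-0.6,0,0,0,0,-0.6]}}

```text
time_s: 17.05
tcp_pos: [0.6421, -0.1366, 0.2289]
eef_rot: [180.0, -0.0, -168.4]
contact_force: [0.5, 0.2, -0.0]
gripper_width: 0.0701
```

```bash
python3 - <<'E'
from h import *
s,c=wsnap('w6');print(s['tcp_pos'],s['eef_rot'],s['gripper_width'],s['time_s'])
d=dict(np.load('pics/w6.npz'))
o=rect(d,c['frame'],.592,-.143,.146,.055,600)
b=snap('side','side4');a=snap('scene','scene4')
cv2.imwrite('pics/r6.png',o[:,:,::-1])
cv2.imwrite('pics/fin6.png',np.hstack([cv2.convertScaleAbs(o[:,:,::-1],alpha=1.2),np.vstack([cv2.resize(x['frame'],(400,300))for x in(a,b)])[:,:,::-1]])[:, :1000])
i=cv2.imread('pics/fin6.png');cv2.imwrite('pics/fin6.png',cv2.resize(i,(800,480)))
E
```

```text
[ 0.64208352 -0.13663035  0.2289422 ] [ 1.79989946e+02 -2.93637405e-02 -1.68433094e+02] 0.07007449816042695 17.05
```

View pics/fin6.png

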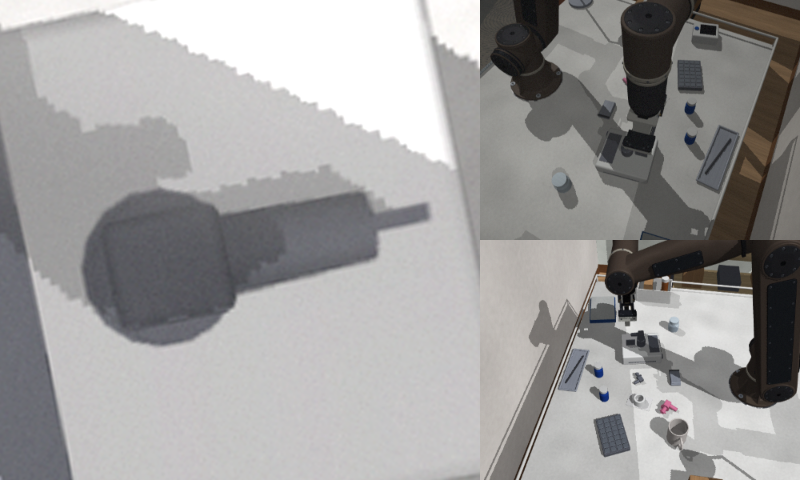

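```bash
python3 -c "
from h import *
print(r.close_job())"
```

```text
the job is handed in; nothing more can be done
None
```

The elbow is in the port, screwed clockwise down onto the seal and released with its nozzle along the fin. I handed the job in at about 17 s on the robot's clock; no verdict is reported.

- **Pick:** I took the larger grey elbow from the ring stand. The pink one and the small grey one stayed where they were.
- **Start of thread:** The lip slots showed at about 80.5°, roughly 69° counter-clockwise of the fin. The foot dropped straight in there without touching the lip, so no search was needed. It met the seal at about the expected depth, 16 mm below the mouth.
- **Screwing in:** I turned it 69° clockwise, following it down 3.3 mm. The seal's push rose smoothly to about 4.7 N, with no force spikes.

**Last checks:**
- **Nozzle:** in the final wrist picture it points about 11.3–11.5° from world x, and the fin is at about 11.75°. They agree within reading error.
- **Release:** the elbow stayed seated and upright. The gripper is open, well above it and touching nothing.
- **Bystanders:** they looked undisturbed in the final pictures. I checked this by eye and did not measure it.
- **Disagreement:** 4.7 N would mean about 3.9 mm of seal compression, against 3.3 mm from the height drop. Either figure is within the 1 to 4.5 mm range. The arm was probably pushing slightly before I let go.

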